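Show where the tape measure belongs

TASK

The tape measure was left lying out; show the apprentice where it has to be put away, by pointing only, without touching or moving anything. Point from a few centimetres above with the fingertips: first at the middle of the tape measure, holding still for about three seconds, then at the middle of the one empty bay of the wooden tool tray, holding still there for about three seconds. Finish with the fingertips still pointing at the empty bay.

Things in the scene. Friction and masses are not known exactly. Their poses are not given: they have to be found in the camera images.
- tape_top (a point): the top centre of the case of the tape measure (case 66 x 68 mm, 36 mm high, lying flat on the cabinet top in front of the tray, any yaw; the point is 34 mm above the cabinet top; z up)
- empty_bay (a point): the centre of the one empty bay of the tool tray, at the height of the tray's rim, 40 mm above the cabinet top; bay 126 x 82 mm, its felt-lined floor 32 mm below this point, walls 7 mm thick; x along the bay's 126 mm side, z up. Any of the four bays may be the empty one
- tool_tray: a fixed, open, low wooden tray with four equal bays side by side, 140 mm (x) by 363 mm (y) and 40 mm high, bay centres at y = -133.5, -44.5, 44.5 and 133.5 mm, a steel bow handle standing 21 mm out of each end; origin at the centre of its underside
- tape_measure: the tape measure, loose, with a hook of tape sticking out 20 mm from the case at one corner; origin on its underside, about 10 mm from the centre of the case
- marker_pen: a marker pen, 16 x 131 x 18 mm, lying loose in front of the tray; leave alone; origin at the centre of its underside
- wood_block_1: a wooden offcut, 50 x 70 x 44 mm, lying loose in front of the tray; leave alone; origin at the centre of its underside
- bit_box: a closed bit box, 51 x 76 x 50 mm, loose in a bay of the tray, its top 58 mm above the cabinet top; leave alone; origin at the centre of its underside
- sanding_block: a cork sanding block, 64 x 107 x 31 mm, loose in a bay of the tray, its top 39 mm above the cabinet top; leave alone; origin at the centre of its underside
- battery_spare: a tool battery, 70 x 116 x 61 mm, loose in a bay of the tray, its top 69 mm above the cabinet top; leave alone; origin at the centre of its underside

How it is judged:
By the outcome, as a careful person would: the job done as asked, in the order asked, and still so for the second after the job is handed in, with the robot touching nothing.
It also fails if it takes over 42 s, if anything falls off the work surface, if the arm or the gripper's body presses on something with over 40 N, if the wrist force passes 120 N, or if a joint passes its speed limit or range.

ROBOT

A 6-joint arm with a two-finger parallel gripper is mounted at the origin on a cart in front of the work surface, level with it; the furniture and walls round the work are solid. World frame = base frame: x ahead of the robot, y to its left, z up, the work surface at z = 0. Lengths are in m, angles in degrees, forces in N, time in s.
With the tool pointing down it reaches from about 0.275 to 0.725 m from the base axis. Payload 5.6 kg.
Tool frame: the origin (TCP) lies midway between the tips of the shut fingers; the grasp point (between the pads) lies 19 mm behind it; z points along the fingers, x is the direction in which the jaws open and shut, and the axes are right-handed (so a half turn about z gives the same grasp; the last joint's range is limited). The gripper opens to 85 mm and grips with 20 to 120 N. Pads are 22 mm wide; open, the fingers measure 114 mm over their backs; the gripper's body (76 mm by 85 mm) begins 54 mm behind the grasp point. The pads swing forward as they close: fully open they stand 13 mm farther back than shut.
Start: joints at [87.582, 14.616, 6.199, 0, -81.583, -16.306], TCP at [0.177, 0.521, 0.231] pointing down, gripper open.
Joint ranges: [-168.99, 168.99], [-69.2, 112.95], [-62.41, 85.93], [-164.36, 98.24], [-168.68, -3.75], [-174.98, 174.98]. Speed limits (degrees/s): [147.25, 147.25, 180, 180, 180, 180].

INTERFACE

Orientations are given as a 3x3 rotation matrix whose columns are the frame's x, y, z axes.
In Python, from workcell import bot, cams gives the robot as it stands. The module is installed in compiled form; this text tells all that it offers.
- The arm moves only by the tool arm_command, never from a script. Its argument "rows" is a list of rows, each an object with "xyz": the shift along the tool's x, y, z in mm, a list of three; "turn": the turn, a rotation vector about the tool's x, y, z in rad, a list of three; "gripper": the finger opening in mm, from 0 to 85.4. In form: [{"xyz": [dx, dy, dz], "turn": [ax, ay, az], "gripper": gripper}, ...]. A call has 1 to 10 rows; each row shifts and turns the pose as measured when the row begins, along the tool's axes as they then stand; what a row does not reach is not made up. A row lasts 1/10 s, in which the tool goes at most 50 mm and 8.59 degrees, less where a joint would pass 70% of its speed; a pose out of reach is approached as far as the arm can. A call with a gripper value outside its range is refused whole. The fingers move at their own pace and stop on an object; "force" is the grip in N (left out, the last holds). Time passes only in rows, so rows that do not move let the fingers close. It gives the time, the measured TCP pose, the force and the opening at its end, in the units of the state.
- bot.state(): the state, without advancing time (a new reading comes with each control period).
- cams.capture(name): name is "scene" or "side" or "wrist"; returns a dict with "image" (480x640x3 uint8, red, green, blue), "fx", "fy", "cx", "cy" (pixels), "rvec" (rotation vector, rad) and "tvec" (3), from world to camera coordinates, as OpenCV has them; the wrist camera has in their place "hand_eye" (4x4, takes a point from camera to tool coordinates, whose origin is the TCP and whose axes are the tool frame's). Camera axes: x right, y down, z forward; pixel columns grow to the right and rows downward; lengths in m; the calibration is good to about 2 mm. A picture is of the moment at which its call begins: read the wrist's pose just before it. There is no depth.
- bot.hand_in(): hands the job in, once; it reports no verdict.
The state is a dict: "clock": time; "joints": joint angles; "qvel": joint speeds; "tau": joint torques, N m; "position": TCP position; "orientation": TCP orientation; "force": force on the tool from outside, world axes, zero at the start; "wrist_torque": the same for the moment, N m; "gripper_width": finger opening in m.
Only numpy, scipy, OpenCV 4.12 (cv2) and the standard library are available. Lean on these libraries where they do the work, as an engineer would, in place of code of your own. Each camera call takes 0.05 s, during which the arm holds its last target.

## Working session

There is one attempt and no reset: what is moved stays moved. The work goes in short steps, Python scripts to look and compute and a tool call to move; the robot and the scene stay as the last step left them, time stands still between calls to the robot, and variables do not carry over. Pictures are saved under pics/ and viewed, and the job is handed in when it is done.

Besides the shell and the picture viewer there is one more tool, called after "Emit:" in YAML: its name, and indented under it one key for each argument. arm_command: Moves the arm, as the interface text tells. Its arguments: {"type":"object","properties":{"rows":{"type":"array","items":{"type":"object","properties":{"xyz":{"type":"array","items":{"type":"number"}},"turn":{"type":"array","items":{"type":"number"}},"gripper":{"type":"number"}}}},"force":{"type":"number"}},"required":["rows"]}

```bash
mkdir -p pics; python3 - <<'E'
from workcell import bot,cams
import cv2,pickle
s=bot.state();print(s)
d={}
for n in("scene","side","wrist"):
    c=cams.capture(n);d[n]=c;cv2.imwrite(f"pics/{n}0.png",c["image"][:,:,::-1])
    print(n,{k:v for k,v in c.items() if k!="image"})
pickle.dump((s,d),open("d0.pkl","wb"))
E
```

```text
{'clock': 0.0, 'joints': array([ 8.75827149e+01,  1.46555303e+01,  6.12910424e+00, -2.78065282e-02,
       -8.15825341e+01, -1.63045928e+01]), 'qvel': array([ 0.02077445, -0.00502757, -0.05171866, -0.02619786,  0.02994442,
       -0.06960068]), 'tau': array([ 1.21925455e-03, -3.86626589e+01,  2.37947130e+01,  5.36512613e+00,
       -5.90885102e-03,  5.56994323e-06]), 'position': array([0.17633357, 0.52043717, 0.23036048]), 'orientation': array([[-3.21041818e-01, -9.47064854e-01, -5.59868191e-04],
       [-9.47062991e-01,  3.21042298e-01, -1.87975313e-03],
       [ 1.95998949e-03, -7.32489177e-05, -9.99998077e-01]]), 'force': array([-0.31547561,  0.10142628, -0.33193513]), 'wrist_torque': array([ 0.06601206, -0.0141608 ,  0.06417923]), 'gripper_width': 0.085504103845877}
scene {'fx': 482.4530933890929, 'fy': 482.4530933890929, 'cx': 321.47797083095793, 'cy': 246.4132106593335, 'rvec': array([ 1.32843425, -2.33727936,  0.85199395]), 'tvec': array([0.2892549 , 0.4276632 , 0.67332359])}
side {'fx': 596.5496036077604, 'fy': 596.5496036077604, 'cx': 318.6401050677256, 'cy': 232.33111374916402, 'rvec': array([ 0.10638871, -2.80667233,  1.3325209 ]), 'tvec': array([0.52988867, 0.06767951, 0.96292511])}
wrist {'fx': 363.3393266390974, 'fy': 363.3393266390974, 'cx': 312.658085410178, 'cy': 236.40384505397662, 'hand_eye': array([[ 9.99999546e-01, -8.65668152e-04,  3.98665171e-04,
         1.09244478e-03],
       [ 6.91719727e-04,  9.46998044e-01,  3.21238581e-01,
        -8.19408187e-02],
       [-6.55621146e-04, -3.21238160e-01,  9.46998213e-01,
        -1.41820600e-01],
       [ 0.00000000e+00,  0.00000000e+00,  0.00000000e+00,
         1.00000000e+00]])}
```

View pics/scene0.png

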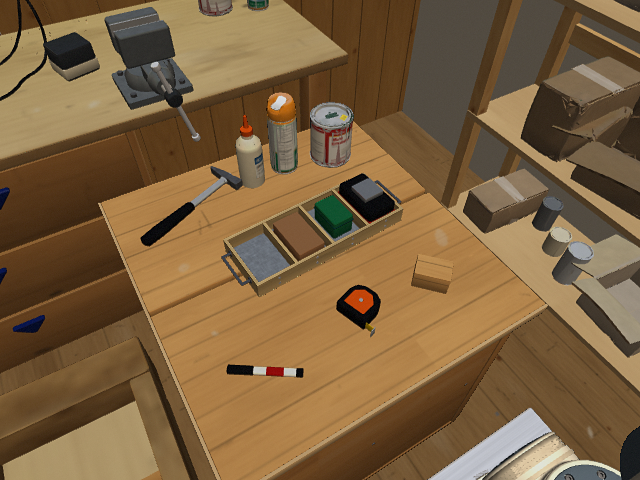

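View pics/side0.png

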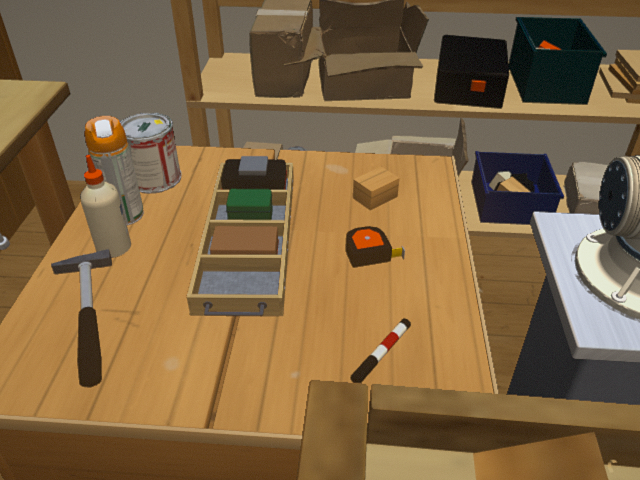

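View pics/wrist0.png

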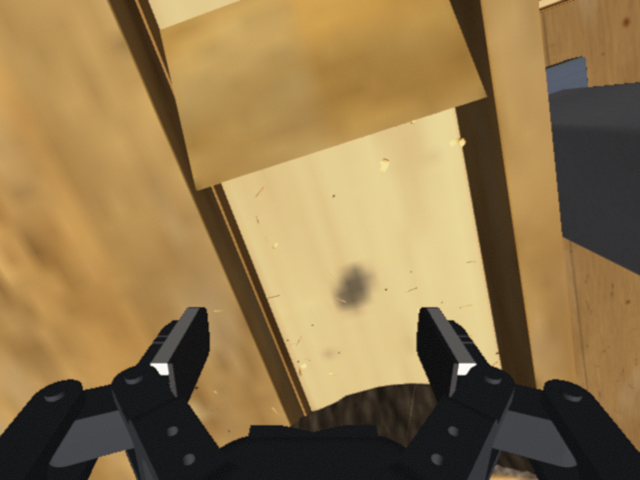

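The scene and side views agree. The empty bay is the one nearest the left end of the tray, at scene px ~(265,258) and side px ~(238,280). The orange and black tape is at scene ~(360,303) and side ~(369,245). The wrist camera only sees a crate. I'll zoom in to measure.

```bash
python3 - <<'E'
import cv2,pickle,numpy as np
s,d=pickle.load(open("d0.pkl","rb"))
A=d["scene"]["image"][:,:,::-1];B=d["side"]["image"][:,:,::-1]
def crop(I,x,y,w,h,k):return cv2.resize(I[y:y+h,x:x+w],None,fx=k,fy=k,interpolation=cv2.INTER_CUBIC)
cv2.imwrite("pics/z1.png",np.hstack([crop(A,325,275,65,70,6),crop(B,338,215,65,70,6)]))
cv2.imwrite("pics/z2.png",np.hstack([crop(A,215,210,110,90,3.6),crop(B,180,235,110,90,3.6)]))
E
```

```text
(no output)
```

View pics/z1.png

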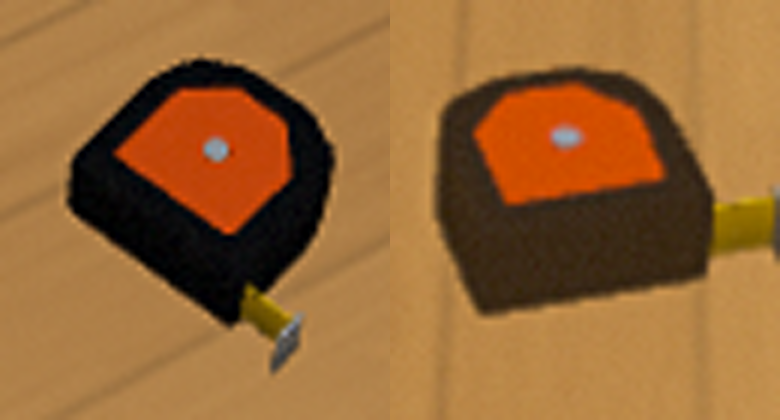

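View pics/z2.png

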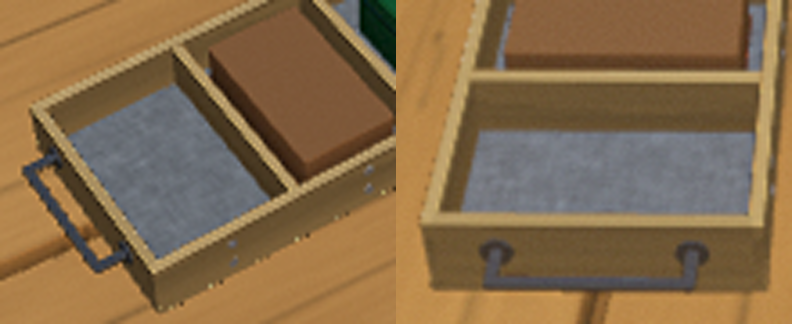

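The left crops show the tape's light rivet at scene (361,300) and side (367.3,237.8). The right crops show the empty bay's rim corners clearly. Next I'll cast rays onto the planes and cross-check by triangulating.

```bash
cat > h.py <<'E'
import cv2,numpy as np
def ray(c,p):
    R=cv2.Rodrigues(c["rvec"])[0];o=-R.T@c["tvec"]
    return o,R.T@np.array([(p[0]-c["cx"])/c["fx"],(p[1]-c["cy"])/c["fy"],1])
def plane(c,p,z):
    o,v=ray(c,p);return o+v*(z-o[2])/v[2]
def tri(a,p,b,q):
    o,u=ray(a,p);w,v=ray(b,q);t=np.linalg.lstsq(np.c_[u,-v],w-o,rcond=None)[0]
    P,Q=o+t[0]*u,w+t[1]*v;return (P+Q)/2,np.linalg.norm(P-Q)
E
python3 - <<'E'
import pickle
from h import *
np.set_printoptions(precision=4,suppress=True)
s,d=pickle.load(open("d0.pkl","rb"));A,B=d["scene"],d["side"]
print("rivet",tri(A,(361,300),B,(367.3,237.8)),plane(A,(361,300),.035),plane(B,(367.3,237.8),.035))
# case outline: bay of black+orange mask
for n,c,(x,y,w,h) in(("A",A,(325,275,60,58)),("B",B,(338,215,60,58))):
    I=c["image"];H=cv2.cvtColor(I,cv2.COLOR_RGB2HSV)
    for nm,m in(("orange",(H[...,0]<15)&(H[...,1]>220)&(H[...,2]>150)),("dark",H[...,2]<100)):
        k=np.zeros(m.shape,np.uint8);k[y:y+h,x:x+w]=m[y:y+h,x:x+w]
        cs=max(cv2.findContours(k,0,1)[0],key=cv2.contourArea)[:,0]
        pts=np.array([plane(c,p,.035)[:2] for p in cs])
        print(n,nm,"rect",cv2.minAreaRect((pts*1000).astype(np.float32)))
f=lambda p:(215+p[0]/3.6,210+p[1]/3.6);g=lambda p:(180+(p[0]-396)/3.6,235+p[1]/3.6)
a=[(32,105),(154,268),(297,187),(180,50)];b=[(768-345,222),(767,222),(768,78),(472,77)]
# order: A: left(far-x end), bottom(near-x end), divider near, divider far ; B: far, near, near, far
PA=[];PB=[]
for p,q in zip(a,b):
    P,Q=plane(A,f(p),.04),plane(B,g(q),.04);PA.append(P);PB.append(Q)
    print(P[:2],Q[:2],tri(A,f(p),B,g(q)))
for P in(PA,PB):
    P=np.array(P);e=(P[0]+P[1])/2;v=(P[2]+P[3])/2
    u=P[0]-P[1];u2=v-e
    print("len",np.linalg.norm(u),np.linalg.norm(P[3]-P[2]),"outer-to-divider",np.linalg.norm(u2),"yaw",np.degrees(np.arctan2(u[1],u[0])),"bay",(e+v)/2, e+u2/np.linalg.norm(u2)*.048)
E
```

```text
rivet (array([ 0.452 , -0.0204,  0.0308]), np.float64(0.0010895008756484118)) [ 0.4493 -0.0181  0.035 ] [ 0.4525 -0.0159  0.035 ]
A orange rect ((450.3652648925781, -18.473817825317383), (45.51959991455078, 44.06791305541992), 18.056167602539062)
A dark rect ((438.109130859375, -13.71939468383789), (82.75301361083984, 78.4305419921875), 18.3188533782959)
B orange rect ((453.77056884765625, -15.829071044921875), (46.04848098754883, 44.042606353759766), 18.47423553466797)
B dark rect ((453.6904296875, 1.6510162353515625), (73.90675354003906, 91.92998504638672), 17.38740348815918)
[0.7094 0.1415] [0.7118 0.1442] (array([0.7132, 0.1404, 0.0358]), np.float64(0.00042700981062016496))
[0.5744 0.1321] [0.5732 0.1337] (array([0.5738, 0.1324, 0.0395]), np.float64(0.0015731246330230888))
[0.5832 0.0415] [0.5834 0.0465] (array([0.5849, 0.0407, 0.0358]), np.float64(0.002062569211583447))
[0.7048 0.0509] [0.7122 0.0556] (array([0.7146, 0.0467, 0.0305]), np.float64(0.002836414994417496))
len 0.1354021887286547 0.12199043081476164 outer-to-divider 0.09059057651973725 yaw 3.9899710276708804 bay [0.643  0.0915 0.04  ] [0.643  0.0888 0.04  ]
len 0.1390705608915402 0.1291352203823468 outer-to-divider 0.08804491267837893 yaw 4.332359809029639 bay [0.6452 0.095  0.04  ] [0.6454 0.0911 0.04  ]
```

The bay rim measures about 139 mm long, against 140 nominal. The bay centre is at about (0.644, 0.091), and the tape's rivet and label centre is at about (0.451, -0.017). I'll shut the fingers and travel high towards the tape.

Emit:
arm_command:
  rows:
    - {"xyz": [20,-20,-5],"turn": [0,0,0],"gripper": 0}
    - {"xyz": [28,-29,0],"turn": [0,0,0],"gripper": 0}
    - {"xyz": [28,-29,0],"turn": [0,0,0],"gripper": 0}
    - {"xyz": [28,-29,0],"turn": [0,0,0],"gripper": 0}
    - {"xyz": [28,-29,0],"turn": [0,0,0],"gripper": 0}
    - {"xyz": [28,-29,0],"turn": [0,0,0],"gripper": 0}
    - {"xyz": [28,-29,0],"turn": [0,0,0],"gripper": 0}
    - {"xyz": [28,-29,0],"turn": [0,0,0],"gripper": 0}
    - {"xyz": [28,-29,0],"turn": [0,0,0],"gripper": 0}
    - {"xyz": [28,-29,0],"turn": [0,0,0],"gripper": 0}

```text
clock: 1.15
position: [0.3577, 0.1617, 0.2334]
orientation: [[-0.313, -0.95, -0.002], [-0.95, 0.313, -0.007], [0.007, 0.0, -1.0]]
force: [1.2, 0.5, -0.4]
gripper_width: -0.0
```

Emit:
arm_command:
  rows:
    - {"xyz": [28,-29,0],"turn": [0,0,0],"gripper": 0}
    - {"xyz": [28,-29,0],"turn": [0,0,0],"gripper": 0}
    - {"xyz": [28,-29,0],"turn": [0,0,0],"gripper": 0}
    - {"xyz": [25,-26,0],"turn": [0,0,0],"gripper": 0}
    - {"xyz": [15,-15,0],"turn": [0,0,0],"gripper": 0}
    - {"xyz": [0,0,0],"turn": [0,0,0],"gripper": 0}
    - {"xyz": [0,0,0],"turn": [0,0,0],"gripper": 0}

```text
clock: 1.85
position: [0.4424, -0.0079, 0.2329]
orientation: [[-0.319, -0.948, -0.005], [-0.948, 0.319, -0.007], [0.008, 0.002, -1.0]]
force: [-0.4, 0.7, -0.7]
gripper_width: -0.0003
```

```bash
python3 - <<'E'
from workcell import bot,cams
import cv2,pickle,numpy as np
np.set_printoptions(precision=4,suppress=True)
s=bot.state();c=cams.capture("wrist");pickle.dump((s,c),open("d1.pkl","wb"))
cv2.imwrite("pics/wrist1.png",c["image"][:,:,::-1]);print(s["position"],s["orientation"])
E
```

```text
[ 0.4424 -0.0079  0.2329] [[-0.3192 -0.9477 -0.0049]
 [-0.9477  0.3192 -0.0071]
 [ 0.0083  0.0023 -1.    ]]
```

View pics/wrist1.png

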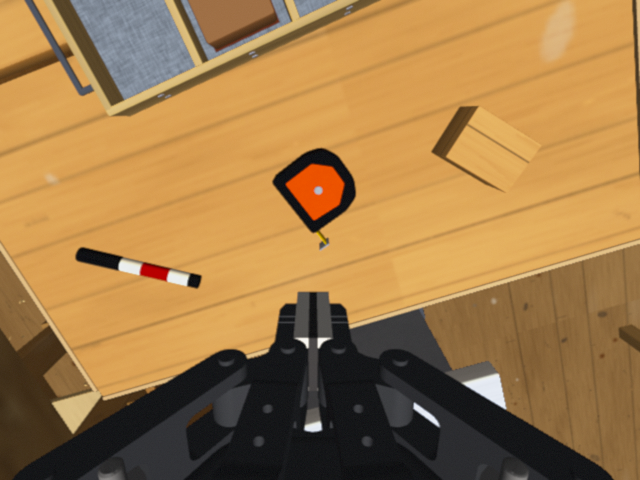

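The wrist view shows the tape from above, with its rivet at about (318,190) and its case spanning x 273–355, y 148–232. I'll measure it on its top plane.

```bash
cat >> h.py <<'E'
def wplane(s,c,p,z):
    T=np.array(c["hand_eye"]);v=T[:3,:3]@np.array([(p[0]-c["cx"])/c["fx"],(p[1]-c["cy"])/c["fy"],1])
    R=s["orientation"];o=s["position"]+R@T[:3,3];v=R@v
    return o+v*(z-o[2])/v[2]
E
python3 - <<'E'
import pickle
from h import *
np.set_printoptions(precision=4,suppress=True)
s,c=pickle.load(open("d1.pkl","rb"))
print("rivet",wplane(s,c,(318.3,190),.034))
I=c["image"];H=cv2.cvtColor(I,cv2.COLOR_RGB2HSV)
o=(H[...,0]<15)&(H[...,1]>220)&(H[...,2]>150);dk=H[...,2]<90
for nm,m in(("orange",o),("case",o|dk)):
    k=np.zeros(m.shape,np.uint8);k[140:240,260:370]=m[140:240,260:370]
    cs=max(cv2.findContours(k,0,1)[0],key=cv2.contourArea)[:,0]
    pts=np.array([wplane(s,c,p,.034)[:2]*1000 for p in cs],np.float32)
    print(nm,cv2.minAreaRect(pts))
# bay: outer near corner
print("tray corner",wplane(s,c,(110,112),.04))
E
```

```text
rivet [ 0.4515 -0.0196  0.034 ]
orange ((452.318359375, -20.168315887451172), (46.86381530761719, 45.18749237060547), 18.072294235229492)
case ((453.72021484375, -20.294464111328125), (67.54753875732422, 63.334373474121094), 18.249828338623047)
tray corner [0.5758 0.1296 0.04  ]
```

The wrist rivet and case centre (0.452, -0.020) agree with the fixed cameras within 3 mm, and the outline of 67x63 mm is about right for 66x68. I'll descend to about 36 mm above the case.

Emit:
arm_command:
  rows:
    - {"xyz": [3,-5,20],"turn": [0,0,0],"gripper": 0}
    - {"xyz": [3,-5,30],"turn": [0,0,0],"gripper": 0}
    - {"xyz": [0,0,30],"turn": [0,0,0],"gripper": 0}
    - {"xyz": [0,0,30],"turn": [0,0,0],"gripper": 0}
    - {"xyz": [0,0,25],"turn": [0,0,0],"gripper": 0}
    - {"xyz": [0,0,15],"turn": [0,0,0],"gripper": 0}
    - {"xyz": [0,0,0],"turn": [0,0,0],"gripper": 0}
    - {"xyz": [0,0,0],"turn": [0,0,0],"gripper": 0}

```text
clock: 2.7
position: [0.4489, -0.0108, 0.0802]
orientation: [[-0.308, -0.952, 0.001], [-0.952, 0.308, -0.005], [0.004, -0.002, -1.0]]
force: [0.6, 0.2, 0.2]
gripper_width: -0.0001
```

Emit:
arm_command:
  rows:
    - {"xyz": [8,-6,12],"turn": [0,0,0],"gripper": 0}
    - {"xyz": [0,0,0],"turn": [0,0,0],"gripper": 0}
    - {"xyz": [0,0,0],"turn": [0,0,0],"gripper": 0}

```text
clock: 3.0
position: [0.4542, -0.0199, 0.0698]
orientation: [[-0.306, -0.952, 0.006], [-0.952, 0.306, -0.004], [0.002, -0.006, -1.0]]
force: [0.6, 0.4, 0.1]
gripper_width: 0.0001
```

```bash
python3 - <<'E'
from workcell import bot,cams
import cv2,numpy as np
s=bot.state();print(s["position"],s["clock"])
I=[cams.capture(n)["image"][:,:,::-1] for n in("scene","side")]
cv2.imwrite("pics/p1.png",np.hstack([cv2.resize(I[0][180:400,250:450],(400,440)),cv2.resize(I[1][110:330,270:470],(400,440))]))
E
```

```text
[ 0.4542035  -0.01989416  0.06984602] 3.0
```

View pics/p1.png

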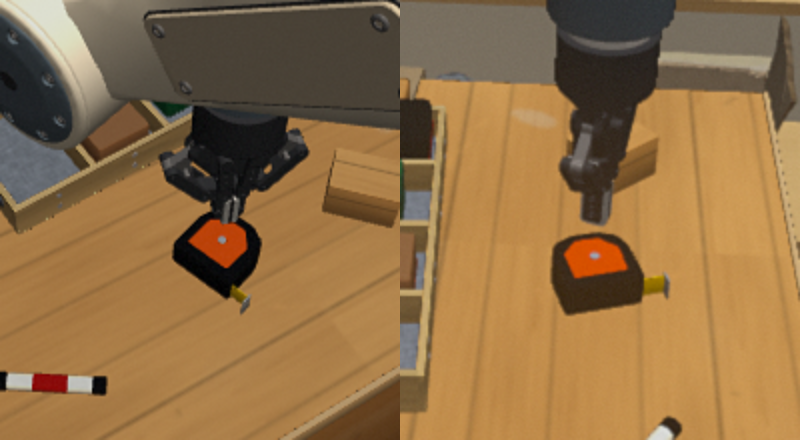

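Both views show the fingertips directly above the rivet, with clear air between. I'll hold about 3.3 s.

Emit:
arm_command:
  rows:
    - {"xyz": [0,0,0],"turn": [0,0,0],"gripper": 0}
    - {"xyz": [0,0,0],"turn": [0,0,0],"gripper": 0}
    - {"xyz": [0,0,0],"turn": [0,0,0],"gripper": 0}
    - {"xyz": [0,0,0],"turn": [0,0,0],"gripper": 0}
    - {"xyz": [0,0,0],"turn": [0,0,0],"gripper": 0}
    - {"xyz": [0,0,0],"turn": [0,0,0],"gripper": 0}
    - {"xyz": [0,0,0],"turn": [0,0,0],"gripper": 0}
    - {"xyz": [0,0,0],"turn": [0,0,0],"gripper": 0}
    - {"xyz": [0,0,0],"turn": [0,0,0],"gripper": 0}
    - {"xyz": [0,0,0],"turn": [0,0,0],"gripper": 0}

```text
clock: 4.1
position: [0.4544, -0.0196, 0.0706]
orientation: [[-0.306, -0.952, 0.007], [-0.952, 0.306, -0.003], [0.001, -0.008, -1.0]]
force: [-0.8, 0.2, 0.2]
gripper_width: -0.0002
```

Emit:
arm_command:
  rows:
    - {"xyz": [0,0,0],"turn": [0,0,0],"gripper": 0}
    - {"xyz": [0,0,0],"turn": [0,0,0],"gripper": 0}
    - {"xyz": [0,0,0],"turn": [0,0,0],"gripper": 0}
    - {"xyz": [0,0,0],"turn": [0,0,0],"gripper": 0}
    - {"xyz": [0,0,0],"turn": [0,0,0],"gripper": 0}
    - {"xyz": [0,0,0],"turn": [0,0,0],"gripper": 0}
    - {"xyz": [0,0,0],"turn": [0,0,0],"gripper": 0}
    - {"xyz": [0,0,0],"turn": [0,0,0],"gripper": 0}
    - {"xyz": [0,0,0],"turn": [0,0,0],"gripper": 0}
    - {"xyz": [0,0,0],"turn": [0,0,0],"gripper": 0}

```text
clock: 5.1
position: [0.4544, -0.0196, 0.0706]
orientation: [[-0.306, -0.952, 0.007], [-0.952, 0.306, -0.003], [0.001, -0.007, -1.0]]
force: [0.8, -0.3, 1.0]
gripper_width: 0.0002
```

Emit:
arm_command:
  rows:
    - {"xyz": [0,0,0],"turn": [0,0,0],"gripper": 0}
    - {"xyz": [0,0,0],"turn": [0,0,0],"gripper": 0}
    - {"xyz": [0,0,0],"turn": [0,0,0],"gripper": 0}
    - {"xyz": [0,0,0],"turn": [0,0,0],"gripper": 0}
    - {"xyz": [0,0,0],"turn": [0,0,0],"gripper": 0}
    - {"xyz": [0,0,0],"turn": [0,0,0],"gripper": 0}
    - {"xyz": [0,0,0],"turn": [0,0,0],"gripper": 0}
    - {"xyz": [0,0,0],"turn": [0,0,0],"gripper": 0}
    - {"xyz": [0,0,0],"turn": [0,0,0],"gripper": 0}
    - {"xyz": [0,0,0],"turn": [0,0,0],"gripper": 0}

```text
clock: 6.1
position: [0.4544, -0.0197, 0.0706]
orientation: [[-0.306, -0.952, 0.007], [-0.952, 0.306, -0.003], [0.001, -0.007, -1.0]]
force: [-0.4, 0.3, -0.5]
gripper_width: 0.0003
```

Emit:
arm_command:
  rows:
    - {"xyz": [0,0,0],"turn": [0,0,0],"gripper": 0}
    - {"xyz": [0,0,0],"turn": [0,0,0],"gripper": 0}

```text
clock: 6.3
position: [0.4544, -0.0196, 0.0706]
orientation: [[-0.306, -0.952, 0.007], [-0.952, 0.306, -0.003], [0.001, -0.007, -1.0]]
force: [0.4, 0.2, -0.4]
gripper_width: -0.0004
```

Emit:
arm_command:
  rows:
    - {"xyz": [0,0,-25],"turn": [0,0,0],"gripper": 0}
    - {"xyz": [0,0,-40],"turn": [0,0,0],"gripper": 0}
    - {"xyz": [0,0,-40],"turn": [0,0,0],"gripper": 0}
    - {"xyz": [-15,-13,-15],"turn": [0,0,0],"gripper": 0}
    - {"xyz": [-25,-22,0],"turn": [0,0,0],"gripper": 0}
    - {"xyz": [-25,-22,0],"turn": [0,0,0],"gripper": 0}
    - {"xyz": [-20,-18,0],"turn": [0,0,0],"gripper": 0}
    - {"xyz": [-10,-9,0],"turn": [0,0,0],"gripper": 0}
    - {"xyz": [0,0,0],"turn": [0,0,0],"gripper": 0}
    - {"xyz": [0,0,0],"turn": [0,0,0],"gripper": 0}

```text
clock: 7.3
position: [0.5653, 0.0473, 0.1956]
orientation: [[-0.307, -0.952, 0.006], [-0.952, 0.307, -0.003], [0.001, -0.007, -1.0]]
force: [0.1, -1.0, 0.4]
gripper_width: -0.0003
```

```bash
python3 - <<'E'
from workcell import bot,cams
import cv2,pickle,numpy as np
from h import *
np.set_printoptions(precision=4,suppress=True)
s=bot.state();c=cams.capture("wrist");pickle.dump((s,c),open("d2.pkl","wb"))
cv2.imwrite("pics/wrist2.png",c["image"][:,:,::-1]);print(s["position"],s["orientation"],s["clock"])
_,d=pickle.load(open("d0.pkl","rb"))
print(plane(d["side"],(110,250),0),plane(d["scene"],(252,183),0),plane(d["scene"],(285,170),0))
E
```

```text
[0.5653 0.0473 0.1956] [[-0.3066 -0.9518  0.006 ]
 [-0.9518  0.3066 -0.0033]
 [ 0.0013 -0.0067 -1.    ]] 7.3
[0.885  0.0071 0.    ] [0.8709 0.0045 0.    ] [ 0.8722 -0.0847  0.    ]
```

View pics/wrist2.png

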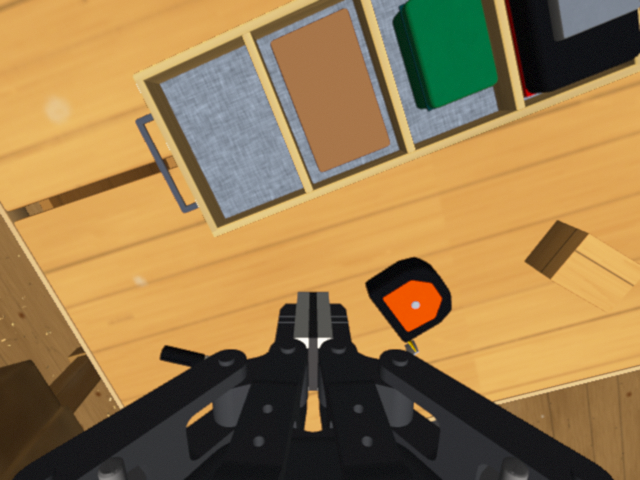

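The wrist view shows the left-end bay really is empty, with its outer corners at (137,76) and (216,234) and the divider ends at (247,35) and (311,190). The other three bays hold the sanding block, the bit box and the battery. The bottles are over 0.2 m past the bay.

```bash
python3 - <<'E'
import pickle
from h import *
np.set_printoptions(precision=4,suppress=True)
s,c=pickle.load(open("d2.pkl","rb"))
P=np.array([wplane(s,c,p,.04) for p in((137,76),(216,234),(311,190),(247,35))]);print(P[:,:2])
e=(P[0]+P[1])/2;v=(P[2]+P[3])/2;u=v-e
print(np.linalg.norm(P[0]-P[1]),np.linalg.norm(u),"bay",e+u/np.linalg.norm(u)*.048)
t=np.array([.645,.091,.077]);print("tool mm",s["orientation"].T@(t-s["position"])*1000)
E
```

```text
[[0.7097 0.1382]
 [0.5756 0.1301]
 [0.5869 0.0403]
 [0.71   0.0495]]
0.13436506443720858 0.08941947814382603 bay [0.6458 0.0862 0.04  ]
tool mm [-66.1391 -61.633  118.9469]
```

The three views give (0.643,0.089), (0.645,0.091) and (0.646,0.086), so they agree within 5 mm. I'll aim for (0.645, 0.089).

Emit:
arm_command:
  rows:
    - {"xyz": [-15,-14,0],"turn": [0,0,0],"gripper": 0}
    - {"xyz": [-25,-24,0],"turn": [0,0,0],"gripper": 0}
    - {"xyz": [-20,-20,0],"turn": [0,0,0],"gripper": 0}
    - {"xyz": [-8,-8,15],"turn": [0,0,0],"gripper": 0}
    - {"xyz": [0,0,30],"turn": [0,0,0],"gripper": 0}
    - {"xyz": [0,0,30],"turn": [0,0,0],"gripper": 0}
    - {"xyz": [0,0,25],"turn": [0,0,0],"gripper": 0}
    - {"xyz": [0,0,10],"turn": [0,0,0],"gripper": 0}
    - {"xyz": [0,0,0],"turn": [0,0,0],"gripper": 0}
    - {"xyz": [0,0,0],"turn": [0,0,0],"gripper": 0}

```text
clock: 8.35
position: [0.6457, 0.088, 0.0831]
orientation: [[-0.31, -0.951, 0.006], [-0.951, 0.31, -0.002], [0.0, -0.006, -1.0]]
force: [-0.8, 0.3, -0.2]
gripper_width: -0.0002
```

Emit:
arm_command:
  rows:
    - {"xyz": [0,0,8],"turn": [0,0,0],"gripper": 0}
    - {"xyz": [0,0,0],"turn": [0,0,0],"gripper": 0}
    - {"xyz": [0,0,0],"turn": [0,0,0],"gripper": 0}

```text
clock: 8.65
position: [0.6474, 0.0882, 0.0781]
orientation: [[-0.31, -0.951, 0.012], [-0.951, 0.31, -0.001], [-0.003, -0.011, -1.0]]
force: [-0.1, 0.3, 0.2]
gripper_width: -0.0
```

```bash
python3 - <<'E'
from workcell import bot,cams
import cv2,numpy as np
s=bot.state();print(s["position"],s["clock"])
I=[cams.capture(n)["image"][:,:,::-1] for n in("scene","side")]
cv2.imwrite("pics/p2.png",np.hstack([cv2.resize(I[0][150:370,200:400],(400,440)),cv2.resize(I[1][130:350,150:350],(400,440))]))
E
```

```text
[0.64736818 0.08822609 0.07813027] 8.65
```

View pics/p2.png

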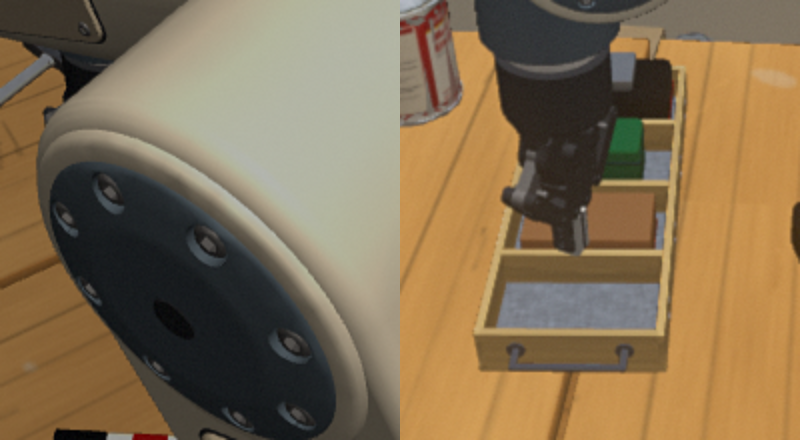

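The scene view is blocked by the forearm. The side view shows the tips above the bay with nothing touched. I'll hold, then check the tip's pixel.

Emit:
arm_command:
  rows:
    - {"xyz": [0,0,0],"turn": [0,0,0],"gripper": 0}
    - {"xyz": [0,0,0],"turn": [0,0,0],"gripper": 0}
    - {"xyz": [0,0,0],"turn": [0,0,0],"gripper": 0}
    - {"xyz": [0,0,0],"turn": [0,0,0],"gripper": 0}
    - {"xyz": [0,0,0],"turn": [0,0,0],"gripper": 0}
    - {"xyz": [0,0,0],"turn": [0,0,0],"gripper": 0}
    - {"xyz": [0,0,0],"turn": [0,0,0],"gripper": 0}
    - {"xyz": [0,0,0],"turn": [0,0,0],"gripper": 0}
    - {"xyz": [0,0,0],"turn": [0,0,0],"gripper": 0}
    - {"xyz": [0,0,0],"turn": [0,0,0],"gripper": 0}

```text
clock: 9.75
position: [0.6475, 0.0884, 0.0785]
orientation: [[-0.31, -0.951, 0.012], [-0.951, 0.31, -0.001], [-0.003, -0.011, -1.0]]
force: [-0.0, 0.4, -0.8]
gripper_width: -0.0001
```

Emit:
arm_command:
  rows:
    - {"xyz": [0,0,0],"turn": [0,0,0],"gripper": 0}
    - {"xyz": [0,0,0],"turn": [0,0,0],"gripper": 0}
    - {"xyz": [0,0,0],"turn": [0,0,0],"gripper": 0}
    - {"xyz": [0,0,0],"turn": [0,0,0],"gripper": 0}
    - {"xyz": [0,0,0],"turn": [0,0,0],"gripper": 0}
    - {"xyz": [0,0,0],"turn": [0,0,0],"gripper": 0}
    - {"xyz": [0,0,0],"turn": [0,0,0],"gripper": 0}
    - {"xyz": [0,0,0],"turn": [0,0,0],"gripper": 0}
    - {"xyz": [0,0,0],"turn": [0,0,0],"gripper": 0}
    - {"xyz": [0,0,0],"turn": [0,0,0],"gripper": 0}

```text
clock: 10.75
position: [0.6476, 0.0884, 0.0785]
orientation: [[-0.31, -0.951, 0.012], [-0.951, 0.31, -0.0], [-0.003, -0.012, -1.0]]
force: [-0.7, -1.0, 0.0]
gripper_width: 0.0003
```

Emit:
arm_command:
  rows:
    - {"xyz": [0,0,0],"turn": [0,0,0],"gripper": 0}
    - {"xyz": [0,0,0],"turn": [0,0,0],"gripper": 0}
    - {"xyz": [0,0,0],"turn": [0,0,0],"gripper": 0}
    - {"xyz": [0,0,0],"turn": [0,0,0],"gripper": 0}
    - {"xyz": [0,0,0],"turn": [0,0,0],"gripper": 0}
    - {"xyz": [0,0,0],"turn": [0,0,0],"gripper": 0}
    - {"xyz": [0,0,0],"turn": [0,0,0],"gripper": 0}
    - {"xyz": [0,0,0],"turn": [0,0,0],"gripper": 0}
    - {"xyz": [0,0,0],"turn": [0,0,0],"gripper": 0}
    - {"xyz": [0,0,0],"turn": [0,0,0],"gripper": 0}

```text
clock: 11.75
position: [0.6475, 0.0884, 0.0785]
orientation: [[-0.31, -0.951, 0.012], [-0.951, 0.31, -0.0], [-0.003, -0.012, -1.0]]
force: [0.1, 0.9, 0.6]
gripper_width: -0.0003
```

Emit:
arm_command:
  rows:
    - {"xyz": [0,0,0],"turn": [0,0,0],"gripper": 0}
    - {"xyz": [0,0,0],"turn": [0,0,0],"gripper": 0}

```text
clock: 11.95
position: [0.6475, 0.0884, 0.0785]
orientation: [[-0.31, -0.951, 0.012], [-0.951, 0.31, -0.001], [-0.003, -0.011, -1.0]]
force: [0.6, -0.4, -0.6]
gripper_width: -0.0002
```

```bash
python3 - <<'E'
import pickle
from h import *
from workcell import bot
s=bot.state();print(s["position"],s["clock"],s["force"])
_,d=pickle.load(open("d0.pkl","rb"));print(plane(d["side"],(235,255),s["position"][2]))
E
```

```text
[0.64753185 0.08842095 0.07846728] 11.95 [ 0.63512891 -0.37080671 -0.55573494]
[0.64833576 0.09127483 0.07846728]
```

The side camera puts the tip at (0.648, 0.091), within 3 mm of the robot's reading. I'll hand in.

```bash
python3 -c "
from workcell import bot
print(bot.hand_in())"
```

```text
the job is handed in; nothing more can be done
None
```

I pointed at the tape measure and then at the empty bay, holding still over each for about 3.3 s, and handed the job in at about 12 s. The shut fingertips are still pointing at the empty bay.

| Pointed at | Where I measured it (x, y in m) | Where the fingertips held (x, y in m) | Height above it |
|---|---|---|---|
| Middle of the tape measure | (0.452, -0.019) | (0.454, -0.020) | about 36 mm above the case |
| Middle of the empty bay (left end of the tray) | (0.645, 0.089) | (0.648, 0.088) | about 38 mm above the rim |

**Contact:** the force readings I took while moving and holding stayed at noise level, about 1 N, and the pictures showed nothing touched or moved.

**Disagreements:** the cameras differed by 3–5 mm on both targets. The last side view put the tip within 3 mm of the robot's own reading. In the scene view the forearm hid the final pose, so only the side camera checked it.

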